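Index the cutter head to the red lobe and lock it

ROBOT

A 7-joint arm with a two-finger parallel gripper is mounted at the origin on a cart in front of the work surface, level with it; the furniture and walls round the work are solid. World frame = base frame: x ahead of the robot, y to its left, z up, the work surface at z = 0. Lengths are in m, angles in rad, forces in N, time in s.
With the tool pointing down it reaches from about 0.35 to 0.9 m from the base axis. Payload 19.9 kg.
Tool frame: the origin (TCP) lies on the centre line of the jaws, within the pads' length; the fingertips stand 19 mm ahead of it and the grasp point (between the pads) is the TCP; z points along the fingers, y is the line along which they close (so a half turn about z gives the same grasp; the last joint's range is limited). The gripper opens to 94 mm and grips with 3 to 60 N. Pads are 16 mm wide; open, the fingers measure 119 mm over their backs; the gripper's body (75 mm by 177 mm) begins 78 mm behind the grasp point.
Start: joints at [-1.254, 0.417, -0.01, 1.614, 0.005, 1.111, -0.053], TCP at [0.219, 0.585, 0.224] pointing down, gripper open.
Joint ranges: [-2.81, 2.81], [-0.39, 2.02], [-1.27, 1.25], [0.06, 2.57], [-1.19, 4.33], [0.19, 2], [-2.82, 2.82]. Speed limits (rad/s): [1.89, 1.89, 2.39, 2.39, 3.01, 3.01, 3.01].

INTERFACE

Orientations are given as a rotation vector (axis times angle).
In Python, from workcell import bot gives the robot as it stands.
- The arm moves only by the tool drive_tool, never from a script. Its argument "increments" is a list that holds one entry, the list of rows, each a list of 7 numbers: the shift along the tool's x, y, z in cm, then the turn, a rotation vector about the tool's x, y, z in rad, then the finger opening in cm, from 0 to 9.4. In form: [[[tx, ty, tz, ax, ay, az, claw], ...]]. A call has 1 to 5 rows; each row shifts and turns the commanded pose from where the row before left it, along the tool's axes as they then stand; what a row does not reach is not made up. A row lasts 1/8 s, in which the tool goes at most 62.5 mm and 10.7 degrees, less where a joint would pass 70% of its speed; a pose out of reach is approached as far as the arm can. A call with a gripper value outside its range is refused whole. The fingers move at their own pace and stop on an object; the grip force is fixed at half the most. Time passes only in rows, so rows that do not move let the fingers close. It gives the time, the measured TCP pose, the force, the opening and the grip force at its end, in the units of the state.
- bot.read_state(): the state, without advancing time (a new reading comes with each control period).
- bot.get_image(name): name is "side" or "top" or "wrist"; returns (picture, depth): 480x640x3 uint8, blue, green, red; 480x640 float32, m along the optical axis (not along the pixel's ray), 0 where there is no reading.
- bot.camera_info(name): a dict with "fx", "fy", "cx", "cy" (pixels), "extrinsics" (4x4, takes a point from camera to world coordinates); the wrist camera has in their place "hand_eye" (4x4, takes a point from camera to tool coordinates, whose origin is the TCP and whose axes are the flange's). Camera axes: x right, y up, looking along -z (the intrinsics and any distortion apply to the point x, -y, -z); pixel columns grow to the right and rows downward; lengths in m; the calibration is good to about 2 mm. A picture is of the moment at which its call begins: read the wrist's pose just before it. camera_info takes no time and is no camera call.
- bot.close_job(): hands the job in; it is judged then, once.
The state is a dict: "clock": time; "joints": joint angles; "qd": joint speeds; "joint_efforts": joint torques, N m; "ee_pos": TCP position; "eef_rot": TCP orientation; "wrist_force": force on the tool from outside, world axes, zero at the start; "wrist_torque": the same for the moment, N m; "width": finger opening in m; "finger_force": force on a finger pad.
Only numpy, scipy, OpenCV 4.12 (cv2) and the standard library are available. Lean on these libraries where they do the work, as an engineer would, in place of code of your own. Each camera call takes 0.05 s, during which the arm holds its last target. There are 200 camera calls.

TASK

The end mill in the green indexing head has to go back to its first flute, which the red lobe of the index wheel marks: with a fingertip, flick the wheel's lobes over the top, away from you, click by click, until the red lobe stands straight up in line with the yellow pointer, and not a click further. Then, with the wheel resting in its click and your finger off it, push the lock lever down by its black ball until it is fully home, and move clear. Grip and lift nothing, do not touch the cutter, and leave the loose things around the head where they are.

Things in the scene. Friction and masses are not known exactly. Their poses are not given: they have to be found in the camera images.
- index_head: Green indexing head fixed to the bench, base 100 x 112 mm, housing 87 mm high. Origin on the bench below the spindle axis; +y along the level spindle towards the index wheel, +x away from the robot (yaw within 0.4), z up. Index wheel at y = 53 to 67 mm, housing from y = 36 down to -66 mm, nose and cutter beyond. A yellow pointer (top 93 mm up, at y = 38 mm) points straight up beside the wheel
- wheel_centre (a point): Centre of the index wheel on the spindle axis, 60 mm up (fixed, axes as the head's). Hub radius 24 mm; six lobes, 10 mm thick, 14 mm wide along the axis, reach to 46 mm radius. A 16 mm wide fingertip put down 24 mm on the robot's side of this point and 30 mm above it, behind the upright lobe, and moved level about 42 mm along +x turns it one click; lift off before going back
- index_wheel (a joint): Angle of index wheel, spindle and cutter, rad; grows as the wheel's top moves away from the robot (head's +x). A spring pulls it to each multiple of 60 degrees (1.047), where a lobe stands straight up; about 4 N at a lobe's end moves it out, and past half-way it snaps on to the next click. At 4.189 the red lobe is straight up; it starts two, three or four clicks short of that
- red_lobe_tip (a point): Outer end of the red lobe, 46 mm from the spindle axis, middle of its width; straight up it is 106 mm above the bench
- lock_lever (a joint): Angle of the lock lever, rad: 0 fully raised (open), 0.7 fully home (arm level, locked). Starts within 0.12 of open, stays where it is left, 1 to 2 N at the ball. Turns about a pin along the head's y at x = 34, y = -15, z = 82 mm. Its dog enters the toothed star on the spindle only when the wheel sits in a click, and then the wheel cannot turn
- lever_ball (a point): Centre of the black ball, 20 mm across, at the end of the lever's steel arm (88 mm long, 10 wide, 8 thick). Raised it is about 145 mm above the bench and 30 mm on the robot's side of the spindle axis; home it is 90 mm above the bench and 54 mm on the robot's side. It can be pushed straight down; the fingertip then slides along the arm
- cutter: End mill, 20 mm across, 104 mm long, held in the spindle nose and turning with it, standing out about 70 mm; sharp, not to be touched. Origin half-way along, on its surface
- collet_1: Loose steel collet standing upright behind the head, 36 mm across, 84 mm high; origin at its foot. Leave alone
- collet_2: A second, equal loose collet standing behind the head; origin at its foot. Leave alone
- end_mill_3: Loose end mill lying in front of the head, 16 mm across, 92 mm long. Origin underneath its middle. Leave alone
- marker_pen: Marker pen lying behind the cutter, 15 mm across, 134 mm long. Origin underneath its middle. Leave alone
- t_nut_2: Hexagon nut lying in front of the head, 22 x 19 x 10 mm. Origin underneath. Leave alone
- bench_brush: Bench brush lying to the left, 40 x 184 x 12 mm. Origin underneath its middle. Leave alone

How it is judged:
By the outcome, as a careful person would: the job done as asked, in the order asked, and still so for the second after the job is handed in, with the robot touching nothing.
It also fails if it takes over 54 s, if anything falls off the work surface, if the arm or the gripper's body presses on something with over 40 N, if the wrist force passes 120 N, or if a joint passes its speed limit or range.

## Working session

There is one attempt and no reset: what is moved stays moved. The work goes in short steps, Python scripts to look and compute and a tool call to move; the robot and the scene stay as the last step left them, time stands still between calls to the robot, and variables do not carry over. Pictures are saved under pics/ and viewed, at most 10 in all, crops included, and the job is handed in when it is done.

Besides the shell and the picture viewer there is one more tool, called after "Request:" by a JSON object that holds its "op" and its "data", one argument or row to a line. drive_tool: Moves the arm, as the interface text tells. Its arguments: {"type":"object","properties":{"increments":{"type":"array"}},"required":["increments"]}

```bash
mkdir -p pics; ls; cat > h.py <<'E'
import numpy as np, cv2
from scipy.spatial.transform import Rotation as R
from workcell import bot
def grab(name):
    s=bot.read_state(); im,d=bot.get_image(name); c=bot.camera_info(name)
    if 'extrinsics' in c: T=np.array(c['extrinsics'])
    else:
        B=np.eye(4); B[:3,:3]=R.from_rotvec(s['eef_rot']).as_matrix(); B[:3,3]=s['ee_pos']; T=B@np.array(c['hand_eye'])
    return im,d,c,T
def cloud(d,c,T):
    v,u=np.mgrid[:480,:640]; x=(u-c['cx'])/c['fx']*d; y=-(v-c['cy'])/c['fy']*d
    return np.stack([x,y,-d],-1)@T[:3,:3].T+T[:3,3]
E
python3 - <<'E'
from h import *
s=bot.read_state(); print({k:np.round(v,3) for k,v in s.items()})
for n in('side','top'):
    im,d,c,T=grab(n); cv2.imwrite(f'pics/{n}0.png',im); np.savez(f'{n}0.npz',im=im,d=d,T=T); print(n,{k:v for k,v in c.items() if k!='extrinsics'},np.round(T,3).tolist(),(d>0).mean())
E
```

```text
pics
{'clock': np.float64(0.0), 'joints': array([-1.254,  0.418, -0.01 ,  1.614,  0.005,  1.111, -0.053]), 'qd': array([ 0.001,  0.001,  0.   ,  0.001,  0.001, -0.002,  0.001]), 'joint_efforts': array([-2.0000e-03, -8.5127e+01,  6.3800e-01, -4.2598e+01, -4.9000e-02,
        1.9000e-02,  0.0000e+00]), 'ee_pos': array([0.219, 0.585, 0.224]), 'eef_rot': array([-5.610e-01, -3.091e+00,  2.000e-03]), 'wrist_force': array([0.486, 0.39 , 0.527]), 'wrist_torque': array([-0.006,  0.015,  0.003]), 'finger_force': np.float64(0.0), 'width': np.float64(0.094)}
side {'fx': 579.7323140908218, 'fy': 579.7323140908218, 'cx': 313.2160019189476, 'cy': 231.51146733285634} [[0.963, 0.129, -0.236, 0.296], [-0.269, 0.471, -0.84, -1.02], [0.003, 0.872, 0.489, 0.597], [0.0, 0.0, 0.0, 1.0]] 0.996083984375
top {'fx': 566.1100857235816, 'fy': 566.1100857235816, 'cx': 315.53294540157964, 'cy': 243.4142995089392} [[-0.028, 0.996, -0.079, 0.439], [-1.0, -0.028, 0.002, -0.174], [-0.001, 0.079, 0.997, 1.157], [0.0, 0.0, 0.0, 1.0]] 0.9960677083333334
```

View pics/side0.png

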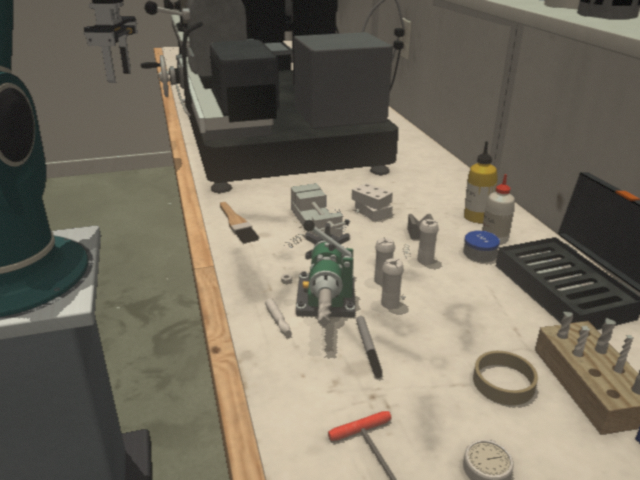

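View pics/top0.png

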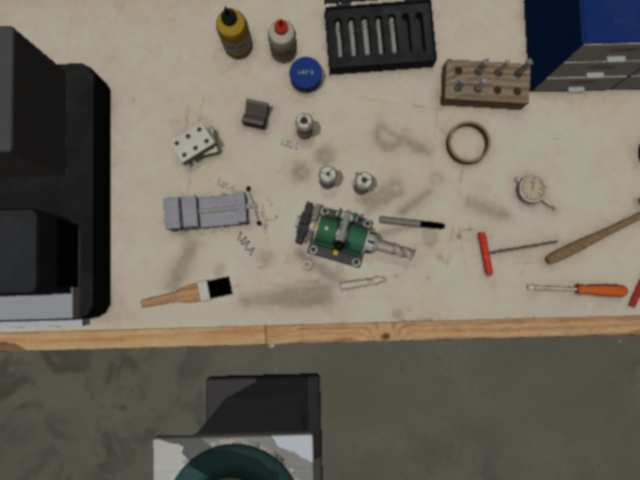

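The side view shows the green head at about (325,270) with its lever ball near (308,226). The top view shows the head at (338,235), wheel at (305,223), cutter at (395,250), and collets at (328,175) and (364,182). Next I'll zoom in and measure.

```bash
python3 - <<'E'
from h import *
a=np.load('top0.npz');b=np.load('side0.npz')
ca=cv2.resize(a['im'][165:285,280:430],None,fx=5,fy=5,interpolation=2)[:600]
cb=cv2.resize(b['im'][205:325,265:415],None,fx=5,fy=5,interpolation=2)
cv2.imwrite('pics/zt.png',ca);cv2.imwrite('pics/zs.png',cb)
for n,z in(('top',a),('side',b)):
    im=z['im'];c=bot.camera_info(n);P=cloud(z['d'],c,z['T'])
    hsv=cv2.cvtColor(im,cv2.COLOR_BGR2HSV)
    win=np.zeros((480,640),bool)
    if n=='top': win[165:285,280:430]=1
    else: win[205:325,265:415]=1
    for nm,lo,hi in(('green',(60,90,30),(95,255,255)),('red',(0,150,60),(6,255,255)),('red2',(172,150,60),(180,255,255)),('yellow',(18,150,100),(34,255,255)),('black',(0,0,0),(180,255,45))):
        m=(cv2.inRange(hsv,lo,hi)>0)&win
        if m.sum(): 
            v,u=np.nonzero(m);print(n,nm,m.sum(),'uv',u.mean().round(1),v.mean().round(1),'P',np.median(P[m],0).round(3),P[m].min(0).round(3),P[m].max(0).round(3))
    if n=='top':
        m=(cv2.inRange(hsv,(60,90,30),(95,255,255))>0)&win
        q=P[m][:,:2]; print('rect',cv2.minAreaRect((q*1000).astype(np.float32)))
        m=win&(P[...,2]>.035); q=P[m]; print('tall',len(q)); 
E
```

```text
top green 989 uv 341.2 235.5 P [ 0.538 -0.232  0.082] [ 0.439 -0.273  0.034] [ 0.579 -0.174  1.157]
top yellow 28 uv 331.5 247.2 P [ 0.51  -0.213  0.032] [ 0.506 -0.22   0.026] [ 0.561 -0.174  0.146]
top black 264 uv 349.8 233.6 P [ 0.542 -0.221  0.078] [ 0.439 -0.408  0.008] [ 0.584 -0.15   1.157]
rect ((508.12152099609375, -224.19033813476562), (95.92059326171875, 140.76210021972656), 88.25516510009766)
tall 3519
side yellow 11 uv 305.5 283.2 P [ 0.508 -0.219  0.03 ] [ 0.505 -0.222  0.029] [ 0.511 -0.216  0.034]
```

View pics/zt.png

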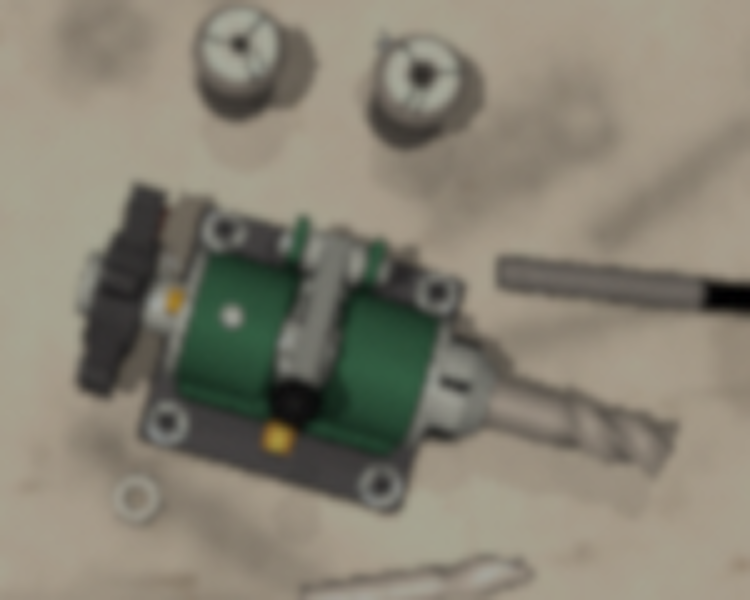

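View pics/zs.png

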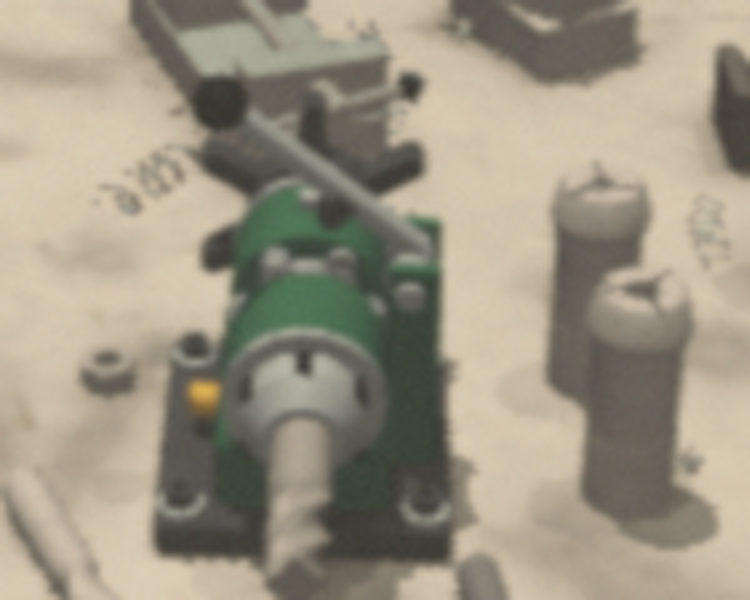

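The zooms show the wheel at the left end with a lobe up near top pixel (304,224) and no red face visible on top. The base bolts are at zoom positions (225,232), (438,292), (167,424) and (380,487), and the raised ball is at zoom (297,402).

```bash
python3 - <<'E'
from h import *
a=np.load('top0.npz');c=bot.camera_info('top');T=a['T'];P=cloud(a['d'],c,T)
b=np.load('side0.npz');Pb=cloud(b['d'],bot.camera_info('side'),b['T'])
def pt(zx,zy): 
    u,v=280+zx/5,165+zy/5; iu,iv=int(round(u)),int(round(v)); return np.median(P[iv-1:iv+2,iu-1:iu+2].reshape(-1,3),0)
B=[pt(*q) for q in((225,232),(438,292),(167,424),(380,487))]
print('bolts',np.round(B,4).tolist())
def ray(zx,zy,z):
    u,v=280+zx/5,165+zy/5; d=T[:3,:3]@np.array([(u-c['cx'])/c['fx'],-(v-c['cy'])/c['fy'],-1]); return T[:3,3]+d*(z-T[2,3])/d[2]
zb=np.median([q[2] for q in B]); B=[ray(*q,zb) for q in((225,232),(438,292),(167,424),(380,487))]
print(np.round(B,4).tolist())
y=(B[0]-B[1]+B[2]-B[3])[:2]; x=(B[0]-B[2]+B[1]-B[3])[:2]
yaw1=np.arctan2(-y[0],y[1]); yaw2=np.arctan2(x[1],x[0]); print('yaw',yaw1,yaw2,'span',np.linalg.norm(y)/2,np.linalg.norm(x)/2)
yaw=(yaw1+yaw2)/2; ex=np.array([np.cos(yaw),np.sin(yaw)]);ey=np.array([-ex[1],ex[0]]); o=np.mean(B,0)[:2]; print('basecentre',o)
win=np.zeros((480,640),bool);win[200:265,285:425]=1
q=P[win];q=q[(q[:,2]>.02)&(q[:,2]<.2)]
l=np.c_[(q[:,:2]-o)@ex,(q[:,:2]-o)@ey,q[:,2]]
for y0 in np.arange(-.16,.1,.006):
    s=l[(l[:,1]>=y0)&(l[:,1]<y0+.006)&(l[:,2]>.03)]
    if len(s): 
        t=s[s[:,2]>s[:,2].max()-.006]; print(round(y0+.003,3),len(s),'x',s[:,0].min().round(3),s[:,0].max().round(3),'zmax',s[:,2].max().round(3),'xtop',t[:,0].mean().round(3))
ball=pt(297,402);print('ball top',ball)
E
```

```text
bolts [[0.5946, -0.1969, 0.0216], [0.5679, -0.2831, 0.0203], [0.5162, -0.1705, 0.0215], [0.4898, -0.2561, 0.0211]]
[[0.5938, -0.1969, 0.0213], [0.567, -0.2821, 0.0213], [0.5166, -0.1713, 0.0213], [0.4889, -0.2561, 0.0213]]
yaw -0.31030509384953603 -0.3211533767821272 span 0.08928150303485685 0.08178323323746986
basecentre [ 0.54156227 -0.22660475]
-0.145 6 x -0.007 0.009 zmax 0.071 xtop 0.0
-0.139 33 x -0.008 0.011 zmax 0.072 xtop 0.001
-0.133 25 x -0.006 0.01 zmax 0.072 xtop 0.001
-0.127 31 x -0.008 0.01 zmax 0.069 xtop 0.002
-0.121 31 x -0.008 0.011 zmax 0.074 xtop 0.001
-0.115 28 x -0.007 0.01 zmax 0.072 xtop 0.001
-0.109 29 x -0.007 0.009 zmax 0.07 xtop 0.002
-0.103 29 x -0.008 0.01 zmax 0.072 xtop 0.001
-0.097 33 x -0.009 0.011 zmax 0.073 xtop 0.001
-0.091 31 x -0.009 0.011 zmax 0.075 xtop 0.0
-0.085 31 x -0.008 0.011 zmax 0.073 xtop 0.001
-0.079 31 x -0.008 0.01 zmax 0.074 xtop 0.0
-0.073 32 x -0.012 0.011 zmax 0.075 xtop 0.0
-0.067 51 x -0.016 0.018 zmax 0.08 xtop 0.001
-0.061 63 x -0.019 0.021 zmax 0.085 xtop -0.0
-0.055 68 x -0.019 0.022 zmax 0.085 xtop -0.001
-0.049 74 x -0
[... 491 characters left out ...]
152 xtop -0.028
0.017 125 x -0.028 0.046 zmax 0.095 xtop 0.035
0.023 98 x -0.029 0.039 zmax 0.09 xtop 0.005
0.029 93 x -0.029 0.027 zmax 0.092 xtop 0.001
0.035 95 x -0.029 0.028 zmax 0.095 xtop 0.001
0.041 96 x -0.029 0.027 zmax 0.09 xtop -0.0
0.047 89 x -0.026 0.027 zmax 0.091 xtop 0.001
0.053 53 x -0.026 0.025 zmax 0.094 xtop 0.002
0.059 32 x -0.01 0.011 zmax 0.093 xtop 0.001
0.065 57 x -0.022 0.023 zmax 0.085 xtop 0.002
0.071 144 x -0.039 0.042 zmax 0.109 xtop 0.001
0.077 136 x -0.039 0.042 zmax 0.108 xtop 0.001
0.083 104 x -0.039 0.039 zmax 0.107 xtop 0.0
0.089 35 x -0.019 0.014 zmax 0.083 xtop -0.0
0.095 2 x 0.002 0.008 zmax 0.07 xtop 0.005
ball top [ 0.51489578 -0.21736732  0.15227182]
```

```bash
python3 - <<'E'
from h import *
for n in('top','side'):
    a=np.load(n+'0.npz');P=cloud(a['d'],bot.camera_info(n),a['T']).reshape(-1,3)
    for y0 in np.arange(0,.8,.05):
        s=P[(P[:,1]>=y0)&(P[:,1]<y0+.05)&(P[:,2]>.1)&(P[:,2]<.6)&(P[:,0]>.25)&(P[:,0]<.9)]
        if len(s)>5: print(n,round(y0,2),len(s),'xmin',s[:,0].min().round(3),'zmax',s[:,2].max().round(2))
ex=np.array([.9505,-.3107]);ey=np.array([.3107,.9505]);s=bot.read_state()
def head(p): d=np.array(p[:2])-[.5476,-.2112]; return d@ex,d@ey
print(head(s['ee_pos']),head((.24,.30)),head((.4,.05)))
E
```

```text
top 0.2 7905 xmin 0.388 zmax 0.32
top 0.25 15247 xmin 0.388 zmax 0.32
top 0.3 2440 xmin 0.388 zmax 0.32
top 0.35 1281 xmin 0.389 zmax 0.22
top 0.4 71 xmin 0.603 zmax 0.13
side 0.0 28 xmin 0.845 zmax 0.45
side 0.05 160 xmin 0.847 zmax 0.44
side 0.2 6570 xmin 0.387 zmax 0.32
side 0.25 8807 xmin 0.387 zmax 0.32
side 0.3 1604 xmin 0.387 zmax 0.32
side 0.35 1768 xmin 0.371 zmax 0.35
side 0.4 1172 xmin 0.381 zmax 0.36
side 0.45 3417 xmin 0.309 zmax 0.4
side 0.5 1511 xmin 0.305 zmax 0.4
side 0.55 509 xmin 0.25 zmax 0.4
side 0.6 1835 xmin 0.25 zmax 0.38
side 0.65 466 xmin 0.25 zmax 0.37
side 0.7 340 xmin 0.332 zmax 0.37
side 0.75 572 xmin 0.274 zmax 0.21
(np.float64(-0.5593404950922657), np.float64(0.6547244554783067)) (np.float64(-0.45120363999999996), np.float64(0.39032428)) (np.float64(-0.22144863999999995), np.float64(0.20241128))
```

Request:
{"op": "drive_tool", "data": {
  "increments": [
    [[0, 0, 0, 0, 0, -0.044, 0], [-1.8, -5.5, 0, 0, 0, 0, 0], [-1.8, -5.5, 0, 0, 0, 0, 0], [-1.8, -5.5, 0, 0, 0, 0, 0], [-1.8, -5.5, 0, 0, 0, 0, 0]]
  ]
}}

```text
clock: 0.72
ee_pos: [0.2196, 0.3517, 0.2242]
eef_rot: [-0.492, -3.103, 0.001]
wrist_force: [0.4, -0.9, 1.0]
width: 0.0476
finger_force: 0.0
```

Request:
{"op": "drive_tool", "data": {
  "increments": [
    [[-4.0, -4.0, 0, 0, 0, 0, 0], [-4.0, -4.0, 0, 0, 0, 0, 0], [-4.0, -4.0, 0, 0, 0, 0, 0], [-4.8, -4.0, 0, 0, 0, 0, 0], [-4.8, -4.0, 0, 0, 0, 0, 0]]
  ]
}}

```text
clock: 1.35
ee_pos: [0.3639, 0.0948, 0.2247]
eef_rot: [0.492, 3.102, 0.001]
wrist_force: [2.1, 1.2, -0.5]
width: 0.0007
finger_force: 0.0
```

Request:
{"op": "drive_tool", "data": {
  "increments": [
    [[-4.2, -4.3, 0, 0, 0, 0, 0], [-4.2, -4.3, 0, 0, 0, 0, 0], [-4.2, -4.3, 0, 0, 0, 0, 0], [-4.2, -4.3, 0, 0, 0, 0, 0], [0, 0, 0, 0, 0, 0, 0]]
  ]
}}

```text
clock: 1.98
ee_pos: [0.4702, -0.1227, 0.2242]
eef_rot: [-0.5, -3.101, 0.004]
wrist_force: [-0.5, 0.2, -1.1]
width: 0.0006
finger_force: 0.0
```

```bash
python3 - <<'E'
from h import *
im,d,c,T=grab('wrist'); cv2.imwrite('pics/w1.png',im); print(np.round(T,3).tolist()); P=cloud(d,c,T)
o=np.array([.5476,-.2112]);ex=np.array([.9505,-.3107]);ey=np.array([.3107,.9505])
s=bot.read_state()['ee_pos'];print('tcp',(s[:2]-o)@ex,(s[:2]-o)@ey,s[2])
m=(d>0)&(P[...,2]>.095)&(P[...,2]<.115);q=P[m];l=np.c_[(q[:,:2]-o)@ex,(q[:,:2]-o)@ey,q[:,2]]
k=(l[:,1]>.04)&(l[:,1]<.08);l=l[k];print(len(l),np.percentile(l,[2,50,98],axis=0).round(4).tolist())
v,u=np.nonzero(m);print(u[k].mean(),v[k].mean())
E
```

```text
[[0.315, -0.924, -0.217, 0.406], [0.949, 0.306, 0.075, -0.101], [-0.003, -0.23, 0.973, 0.384], [0.0, 0.0, 0.0, 1.0]]
tcp -0.10235222317766313 0.062065923300810885 0.2239788189092089Traceback (most recent call last):
  File "<stdin>", line 6, in <module>
    return _quantile_unchecked(
        a, q, axis, out, overwrite_input, method, keepdims, weights)
    return _ureduce(a,
                    func=_quantile_ureduce_func,
    ...<5 lines>...
                    overwrite_input=overwrite_input,
                    method=method)
    r = func(a, **kwargs)
    result = _quantile(arr,
                       quantiles=q,
    ...<2 lines>...
                       out=out,
                       weights=wgt)
    slices_having_nans = np.isnan(arr[-1, ...])
                                  ~~~^^^^^^^^^
IndexError: index -1 is out of bounds for axis 0 with size 0
```

View pics/w1.png

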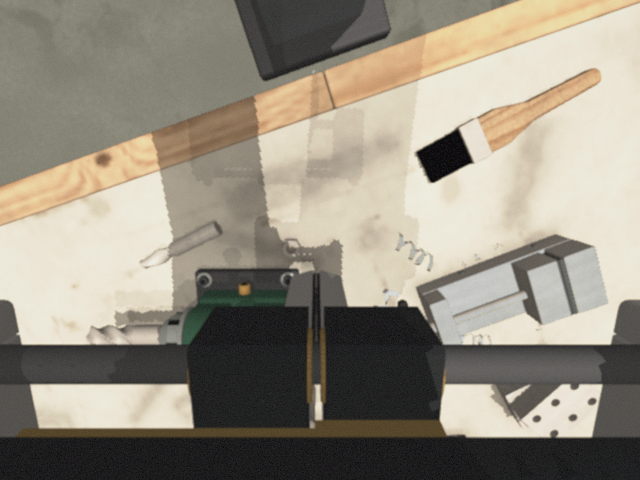

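The wrist picture shows the fingers (315,340) hiding the wheel, the housing at (240,300), and nothing in the way. I'll go ahead with the first flick from the measured head pose.

Request:
{"op": "drive_tool", "data": {
  "increments": [
    [[-3.9, 0, 0, 0, 0, 0, 0], [-3.9, 0, 0, 0, 0, 0, 0], [0, 0, 5.5, 0, 0, 0, 0], [0, 0, 5.0, 0, 0, 0, 0], [0, 0, 1.0, 0, 0, 0, 0]]
  ]
}}

```text
clock: 2.65
ee_pos: [0.5423, -0.1414, 0.1073]
eef_rot: [-0.49, -3.099, -0.0]
wrist_force: [0.8, 0.0, 0.2]
width: 0.0005
finger_force: 0.0
```

```bash
cat > loc.py <<'E'
from h import *
o=np.array([.5476,-.2112]);ex=np.array([.9505,-.3107]);ey=np.array([.3107,.9505])
s=bot.read_state();p=s['ee_pos'];print('tip X %.4f Y %.4f z %.4f'%((p[:2]-o)@ex,(p[:2]-o)@ey,p[2]-.019),np.round(s['wrist_force'],1),s['clock'])
E
python3 loc.py
```

```text
tip X -0.0268 Y 0.0647 z 0.0883 [0.8 0.  0.2] 2.65
```

Request:
{"op": "drive_tool", "data": {
  "increments": [
    [[-0.9, 0, -0.1, 0, 0, 0, 0], [-0.9, 0, 0, 0, 0, 0, 0], [-0.9, 0, 0, 0, 0, 0, 0], [-0.9, 0, 0, 0, 0, 0, 0], [-0.9, 0, 0, 0, 0, 0, 0]]
  ]
}}

```text
clock: 3.28
ee_pos: [0.5878, -0.1574, 0.1109]
eef_rot: [0.492, 3.102, -0.0]
wrist_force: [0.1, -0.1, 0.1]
width: 0.0008
finger_force: 0.0
```

Request:
{"op": "drive_tool", "data": {
  "increments": [
    [[0, 0, 0, 0, 0, 0, 0], [0, 0, -3.0, 0, 0, 0, 0], [-2.0, 0, -5.0, 0, 0, 0, 0], [-5.0, 0, -4.0, 0, 0, 0, 0], [0, 0, 0, 0, 0, 0, 0]]
  ]
}}

```text
clock: 3.9
ee_pos: [0.6549, -0.1794, 0.2323]
eef_rot: [0.491, 3.098, -0.002]
wrist_force: [-0.4, 0.0, -1.2]
width: 0.0006
finger_force: 0.0
```

```bash
python3 loc.py; cat > look.py <<'E'
import sys
from h import *
tag=sys.argv[1]
o=np.array([.5476,-.2112]);ex=np.array([.9505,-.3107]);ey=np.array([.3107,.9505])
for n in ('top','side','wrist'):
    im,d,c,T=grab(n); cv2.imwrite(f'pics/{tag}_{n}.png',im); P=cloud(d,c,T)
    l=np.stack([(P[...,:2]-o)@ex,(P[...,:2]-o)@ey,P[...,2]],-1)
    w=(d>0)&(abs(l[...,0])<.055)&(l[...,1]>.046)&(l[...,1]<.074)&(l[...,2]>.005)&(l[...,2]<.115)
    hsv=cv2.cvtColor(im,cv2.COLOR_BGR2HSV)
    r=w&((hsv[...,0]<10)|(hsv[...,0]>168))&(hsv[...,1]>110)&(hsv[...,2]>35)
    print(n,'wheel px',w.sum(),'red',r.sum(),np.median(l[r],0).round(3) if r.any() else '')
    if n!='side' and w.any():
        q=l[w];print('  upright: ',np.median(q[q[:,2]>.1],0).round(4), (q[:,2]>.1).sum())
        f=q[(q[:,0]<-.02)]; 
        if len(f): i=f[:,2].argmax(); print('  front lobe high pt',f[i].round(3))
E
python3 look.py a
```

```text
tip X 0.0921 Y 0.0636 z 0.2133 [-0.4  0.  -1.2] 3.9
top wheel px 419 red 0 
  upright:  [-0.0002  0.0598  0.1046] 38
  front lobe high pt [-0.036  0.056  0.089]
side wheel px 393 red 0 
wrist wheel px 2450 red 0 
  upright:  [-0.0003  0.059   0.1049] 264
  front lobe high pt [-0.036  0.063  0.087]
```

View pics/a_wrist.png

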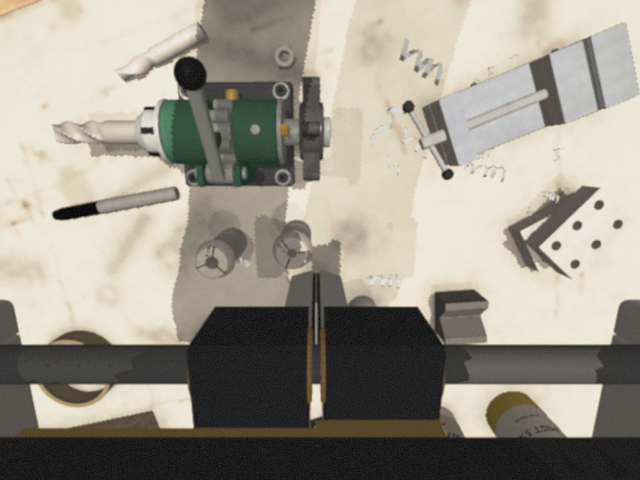

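The wrist view from beyond shows the wheel at (312,128) resting in a click and the lever at (190,72) to (215,180). No red is visible yet, so I'll look for faint red on the wheel before and after.

```bash
python3 - <<'E'
from h import *
o=np.array([.5476,-.2112]);ex=np.array([.9505,-.3107]);ey=np.array([.3107,.9505])
a=np.load('top0.npz')
for nm,im in(('0',a['im']),('a',cv2.imread('pics/a_top.png')),('w',cv2.imread('pics/a_wrist.png'))):
    r=im[...,2].astype(int)-np.maximum(im[...,1],im[...,0])
    w=r[190:255,290:320] if nm!='w' else r[70:195,285:340]
    off=(290,190) if nm!='w' else (285,70)
    v,u=np.nonzero(w>22);print(nm,w.max(),[(int(x+off[0]),int(y+off[1]),int(w[y,x]),im[y+off[1],x+off[0]].tolist()) for x,y in zip(u,v)][:12])
E
```

```text
0 31 [(315, 223, 24, [62, 111, 135]), (314, 224, 30, [57, 122, 152]), (315, 224, 31, [45, 115, 146]), (314, 225, 31, [52, 126, 157]), (315, 225, 30, [49, 121, 151]), (314, 226, 28, [57, 121, 149]), (315, 226, 24, [69, 124, 148])]
a 29 [(314, 224, 26, [43, 96, 122]), (315, 224, 27, [41, 96, 123]), (314, 225, 29, [38, 98, 127]), (315, 225, 28, [41, 98, 126]), (314, 226, 27, [43, 96, 123]), (315, 226, 24, [54, 99, 123])]
w 37 [(285, 124, 26, [92, 128, 154]), (285, 125, 34, [66, 132, 166]), (286, 125, 36, [59, 124, 160]), (287, 125, 24, [77, 118, 142]), (285, 126, 35, [58, 130, 165]), (286, 126, 36, [49, 120, 156]), (287, 126, 30, [60, 110, 140]), (285, 127, 36, [57, 128, 164]), (286, 127, 37, [53, 123, 160]), (287, 127, 30, [48, 105, 135]), (285, 128, 37, [53, 123, 160]), (286, 128, 36, [52, 120, 156])]
```

Request:
{"op": "drive_tool", "data": {
  "increments": [
    [[5.8, -0.2, 1.0, 0, 0, 0, 0], [5.9, 0, 1.4, 0, 0, 0, 0], [0, 0, 5.0, 0, 0, 0, 0], [0, 0, 4.8, 0, 0, 0, 0], [0, 0, 0, 0, 0, 0, 0]]
  ]
}}

```text
clock: 4.68
ee_pos: [0.5376, -0.1433, 0.105]
eef_rot: [-0.492, -3.097, 0.0]
wrist_force: [0.5, -0.5, 1.1]
width: 0.0006
finger_force: 0.0
```

```bash
python3 loc.py
```

```text
tip X -0.0306 Y 0.0615 z 0.0860 [ 0.5 -0.5  1.1] 4.675
```

Request:
{"op": "drive_tool", "data": {
  "increments": [
    [[-0.7, 0, -0.4, 0, 0, 0, 0], [-1.0, 0, 0, 0, 0, 0, 0], [-1.0, 0, 0, 0, 0, 0, 0], [-1.0, 0, 0, 0, 0, 0, 0], [-1.0, 0, 0, 0, 0, 0, 0]]
  ]
}}

```text
clock: 5.3
ee_pos: [0.5859, -0.1588, 0.1117]
eef_rot: [0.492, 3.102, -0.0]
wrist_force: [-0.5, 0.9, -0.8]
width: 0.0005
finger_force: 0.0
```

```bash
python3 loc.py
```

```text
tip X 0.0202 Y 0.0617 z 0.0927 [-0.5  0.9 -0.8] 5.3
```

Request:
{"op": "drive_tool", "data": {
  "increments": [
    [[0, 0, 0, 0, 0, 0, 0], [0, 0, -3.0, 0, 0, 0, 0], [-2.0, 0, -5.0, 0, 0, 0, 0], [-5.0, 0, -4.0, 0, 0, 0, 0], [0, 0, 0, 0, 0, 0, 0]]
  ]
}}

```text
clock: 5.92
ee_pos: [0.6532, -0.1809, 0.2333]
eef_rot: [0.491, 3.098, -0.002]
wrist_force: [-1.0, 0.3, -1.0]
width: 0.0004
finger_force: 0.0
```

```bash
python3 loc.py; python3 look.py b
```

```text
tip X 0.0909 Y 0.0616 z 0.2143 [-1.   0.3 -1. ] 5.925
top wheel px 372 red 7 [-0.039  0.057  0.082]
  upright:  [-0.0009  0.0589  0.1051] 34
  front lobe high pt [-0.036  0.056  0.091]
side wheel px 391 red 30 [-0.035  0.053  0.043]
wrist wheel px 2438 red 0 
  upright:  [-0.0006  0.0593  0.105 ] 263
  front lobe high pt [-0.038  0.055  0.087]
```

```bash
python3 - <<'E'
import cv2,numpy as np
t=cv2.imread('pics/b_top.png')[195:260,285:350];s=cv2.imread('pics/b_side.png')[215:280,290:355];w=cv2.imread('pics/b_wrist.png')[60:200,270:350]
f=lambda x:cv2.resize(x,(390,390),interpolation=2)
cv2.imwrite('pics/bb.png',np.hstack([f(t),f(s)]))
cv2.imwrite('pics/bw.png',cv2.resize(w,None,fx=4,fy=4))
E
```

```text
(no output)
```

View pics/bb.png

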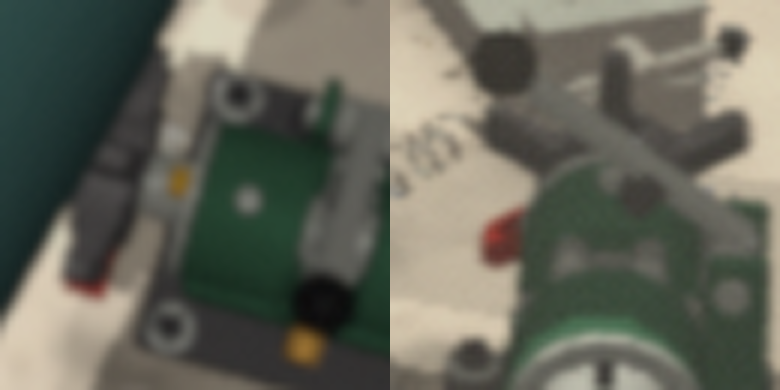

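The side crop shows the red lobe at (505,235), the lower lobe on the robot's side. In the top crop its tip peeks out below the front lobe at (87,287). That is two clicks short.

Request:
{"op": "drive_tool", "data": {
  "increments": [
    [[5.6, 0, 1.0, 0, 0, 0, 0], [5.5, 0, 1.0, 0, 0, 0, 0], [0, 0, 5.0, 0, 0, 0, 0], [0, 0, 4.8, 0, 0, 0, 0], [0, 0, 0, 0, 0, 0, 0]]
  ]
}}

```text
clock: 6.7
ee_pos: [0.542, -0.1447, 0.1099]
eef_rot: [-0.492, -3.096, 0.0]
wrist_force: [-0.0, -0.9, 0.9]
width: 0.0005
finger_force: 0.0
```

```bash
python3 loc.py
```

```text
tip X -0.0260 Y 0.0615 z 0.0909 [-0.  -0.9  0.9] 6.7
```

Request:
{"op": "drive_tool", "data": {
  "increments": [
    [[-0.8, 0, 0, 0, 0, 0, 0], [-0.9, 0, 0, 0, 0, 0, 0], [-0.9, 0, 0, 0, 0, 0, 0], [-0.9, 0, 0, 0, 0, 0, 0], [-0.9, 0, 0, 0, 0, 0, 0]]
  ]
}}

```text
clock: 7.32
ee_pos: [0.5876, -0.1594, 0.1128]
eef_rot: [0.492, 3.102, -0.0]
wrist_force: [-0.4, 0.1, -0.2]
width: 0.0007
finger_force: 0.0
```

Request:
{"op": "drive_tool", "data": {
  "increments": [
    [[0, 0, 0, 0, 0, 0, 0], [0, 0, -3.0, 0, 0, 0, 0], [-2.0, 0, -5.0, 0, 0, 0, 0], [-5.0, 0, -4.0, 0, 0, 0, 0], [0, 0, 0, 0, 0, 0, 0]]
  ]
}}

```text
clock: 7.95
ee_pos: [0.6549, -0.1814, 0.2344]
eef_rot: [0.491, 3.098, -0.002]
wrist_force: [-0.9, -0.4, -0.7]
width: 0.0007
finger_force: 0.0
```

```bash
python3 loc.py; python3 look.py c
```

```text
tip X 0.0928 Y 0.0616 z 0.2154 [-0.9 -0.4 -0.7] 7.95
top wheel px 388 red 80 [-0.028  0.059  0.081]
  upright:  [-0.0006  0.0592  0.1044] 38
  front lobe high pt [-0.036  0.058  0.09 ]
side wheel px 391 red 78 [-0.029  0.054  0.08 ]
wrist wheel px 2431 red 499 [-0.029  0.059  0.082]
  upright:  [-0.0003  0.0593  0.105 ] 244
  front lobe high pt [-0.035  0.057  0.087]
```

Red is now on the upper front lobe, so one more click is needed.

Request:
{"op": "drive_tool", "data": {
  "increments": [
    [[5.7, 0, 1.0, 0, 0, 0, 0], [5.6, 0, 1.1, 0, 0, 0, 0], [0, 0, 5.0, 0, 0, 0, 0], [0, 0, 4.8, 0, 0, 0, 0], [0, 0, 0, 0, 0, 0, 0]]
  ]
}}

```text
clock: 8.72
ee_pos: [0.5418, -0.1446, 0.11]
eef_rot: [-0.492, -3.096, 0.0]
wrist_force: [-0.2, 0.2, 0.8]
width: 0.0005
finger_force: 0.0
```

```bash
python3 loc.py
```

```text
tip X -0.0262 Y 0.0615 z 0.0910 [-0.2  0.2  0.8] 8.725
```

Request:
{"op": "drive_tool", "data": {
  "increments": [
    [[-0.8, 0, 0, 0, 0, 0, 0], [-0.9, 0, 0, 0, 0, 0, 0], [-0.9, 0, 0, 0, 0, 0, 0], [-0.9, 0, 0, 0, 0, 0, 0], [-0.9, 0, 0, 0, 0, 0, 0]]
  ]
}}

```text
clock: 9.35
ee_pos: [0.5874, -0.1593, 0.1129]
eef_rot: [0.492, 3.102, -0.0]
wrist_force: [0.2, 0.2, 0.0]
width: 0.0004
finger_force: 0.0
```

Request:
{"op": "drive_tool", "data": {
  "increments": [
    [[0, 0, 0, 0, 0, 0, 0], [0, 0, -3.0, 0, 0, 0, 0], [-2.0, 0, -5.0, 0, 0, 0, 0], [-5.0, 0, -4.0, 0, 0, 0, 0], [0, 0, 0, 0, 0, 0, 0]]
  ]
}}

```text
clock: 9.98
ee_pos: [0.6547, -0.1814, 0.2344]
eef_rot: [0.491, 3.098, -0.002]
wrist_force: [-0.1, -0.5, -1.3]
width: 0.0007
finger_force: 0.0
```

```bash
python3 loc.py; python3 look.py d; python3 - <<'E'
from h import *
o=np.array([.5476,-.2112]);ex=np.array([.9505,-.3107]);ey=np.array([.3107,.9505])
im,d,c,T=grab('wrist');P=cloud(d,c,T);l=np.stack([(P[...,:2]-o)@ex,(P[...,:2]-o)@ey,P[...,2]],-1)
m=(l[...,2]>.13)&(l[...,2]<.17)&(abs(l[...,0])<.06)&(abs(l[...,1]+.015)<.03)
print('ball',l[m].min(0),np.median(l[m],0),l[m].max(0))
E
```

```text
tip X 0.0926 Y 0.0616 z 0.2154 [-0.1 -0.5 -1.3] 9.975
top wheel px 399 red 43 [-0.001  0.059  0.104]
  upright:  [-0.0006  0.0592  0.1041] 38
  front lobe high pt [-0.037  0.056  0.089]
side wheel px 390 red 36 [-0.001  0.053  0.101]
wrist wheel px 2416 red 265 [0.    0.059 0.105]
  upright:  [-0.0004  0.0593  0.1051] 258
  front lobe high pt [-0.036  0.054  0.087]
ball [-0.03966162 -0.02509381  0.13000852] [-0.0255331  -0.01397098  0.14841421] [-0.00641138 -0.00583786  0.15539888]
```

Red is straight up, at X about 0 and z about 105 mm in all three cameras. Next is the lever.

Request:
{"op": "drive_tool", "data": {
  "increments": [
    [[4.0, -2.5, 0, 0, 0, 0, 0], [4.0, -2.5, 0, 0, 0, 0, 0], [4.0, -2.5, 0, 0, 0, 0, 0], [0, 0, 4.3, 0, 0, 0, 0], [0, 0, 0, 0, 0, 0, 0]]
  ]
}}

```text
clock: 10.8
ee_pos: [0.5126, -0.2133, 0.1866]
eef_rot: [-0.492, -3.098, -0.002]
wrist_force: [0.6, 1.1, 0.0]
width: 0.0003
finger_force: 0.0
```

```bash
python3 loc.py
```

```text
tip X -0.0326 Y -0.0129 z 0.1676 [0.6 1.1 0. ] 10.8
```

Request:
{"op": "drive_tool", "data": {
  "increments": [
    [[0, -0.1, 1.2, 0, 0, 0, 0], [0.5, 0, 1.5, 0, 0, 0, 0], [0.7, 0, 1.5, 0, 0, 0, 0], [0.4, 0, 1.5, 0, 0, 0, 0], [0.2, 0, 0.8, 0, 0, 0, 0]]
  ]
}}

```text
clock: 11.42
ee_pos: [0.4969, -0.2097, 0.1227]
eef_rot: [-0.492, -3.102, 0.0]
wrist_force: [0.2, -0.4, 1.2]
width: 0.0004
finger_force: 0.5
```

```bash
python3 loc.py
```

```text
tip X -0.0487 Y -0.0143 z 0.1037 [ 0.2 -0.4  1.2] 11.425
```

Now press on in small steps until the force rises.

Request:
{"op": "drive_tool", "data": {
  "increments": [
    [[0, 0, 0.2, 0, 0, 0, 0], [0, 0, 0.2, 0, 0, 0, 0], [0, 0, 0, 0, 0, 0, 0]]
  ]
}}

```text
clock: 11.8
ee_pos: [0.4974, -0.21, 0.1198]
eef_rot: [0.492, 3.102, -0.0]
wrist_force: [0.7, 0.8, -0.2]
width: 0.0006
finger_force: 0.0
```

Request:
{"op": "drive_tool", "data": {
  "increments": [
    [[0, 0, 0.15, 0, 0, 0, 0], [0, 0, 0, 0, 0, 0, 0]]
  ]
}}

```text
clock: 12.05
ee_pos: [0.4975, -0.21, 0.1186]
eef_rot: [0.492, 3.102, -0.0]
wrist_force: [-2.0, 0.6, 7.4]
width: 0.0006
finger_force: 3.5
```

```bash
python3 loc.py
```

```text
tip X -0.0480 Y -0.0144 z 0.0996 [-2.   0.6  7.4] 12.05
```

Request:
{"op": "drive_tool", "data": {
  "increments": [
    [[0, 0, 0.1, 0, 0, 0, 0], [0, 0, 0.1, 0, 0, 0, 0], [0, 0, 0, 0, 0, 0, 0]]
  ]
}}

```text
clock: 12.42
ee_pos: [0.4975, -0.2101, 0.1173]
eef_rot: [0.492, 3.102, 0.001]
wrist_force: [-6.8, 4.1, 24.7]
width: 0.0002
finger_force: 12.4
```

```bash
python3 loc.py
```

```text
tip X -0.0480 Y -0.0145 z 0.0983 [-6.8  4.1 24.7] 12.425
```

The force is climbing against a hard stop at the ball's home height, so the lever is home. I'll lift clear and check.

Request:
{"op": "drive_tool", "data": {
  "increments": [
    [[0, 0, -1.0, 0, 0, 0, 0], [0, 0, -5.0, 0, 0, 0, 0], [0, 0, -5.0, 0, 0, 0, 0], [-6.0, 0, 0, 0, 0, 0, 0], [-6.0, 0, 0, 0, 0, 0, 0]]
  ]
}}

```text
clock: 13.05
ee_pos: [0.6135, -0.2467, 0.2279]
eef_rot: [0.489, 3.1, 0.002]
wrist_force: [0.8, 0.6, 0.5]
width: 0.0004
finger_force: 0.0
```

Request:
{"op": "drive_tool", "data": {
  "increments": [
    [[-2.5, 5.0, 0, 0, 0, 0, 0], [0, 0, 0, 0, 0, 0, 0]]
  ]
}}

```text
clock: 13.3
ee_pos: [0.6532, -0.2034, 0.225]
eef_rot: [-0.484, -3.103, -0.001]
wrist_force: [-0.9, -0.3, 0.3]
width: 0.0009
finger_force: 0.0
```

```bash
python3 loc.py; python3 look.py e; python3 - <<'E'
from h import *
o=np.array([.5476,-.2112]);ex=np.array([.9505,-.3107]);ey=np.array([.3107,.9505])
im,d,c,T=grab('wrist');P=cloud(d,c,T);l=np.stack([(P[...,:2]-o)@ex,(P[...,:2]-o)@ey,P[...,2]],-1)
m=(l[...,2]>.085)&(l[...,2]<.17)&(l[...,0]<-.035)&(l[...,0]>-.08)&(abs(l[...,1]+.015)<.02)
print('ball',m.sum(),l[m].min(0),np.median(l[m],0),l[m].max(0))
for x in np.arange(-.04,.035,.015):
    k=(abs(l[...,0]-x)<.003)&(abs(l[...,1]+.015)<.004)&(l[...,2]<.17); print('arm z',round(x,3),np.median(l[k][:,2]))
E
```

```text
tip X 0.0979 Y 0.0402 z 0.2060 [-0.9 -0.3  0.3] 13.3
top wheel px 2 red 0 
  upright:  [nan nan nan] 0
  front lobe high pt [-0.037  0.053  0.045]
side wheel px 417 red 47 [-0.001  0.052  0.1  ]
wrist wheel px 2670 red 300 [0.    0.059 0.105]
  upright:  [-1.00e-04  5.89e-02  1.05e-01] 272
  front lobe high pt [-0.036  0.053  0.087]
ball 842 [-0.06354469 -0.02533574  0.08700457] [-0.05050692 -0.01484256  0.09580122] [-0.03501493 -0.0061817   0.10103473]
arm z -0.04 0.093443684851927
arm z -0.025 0.09366887767562543
arm z -0.01 0.09384191374484252
arm z 0.005 0.09369180723438181
arm z 0.02 0.09345196031354536
arm z 0.035 0.09023525074129535
  return _methods._mean(a, axis=axis, dtype=dtype,
  ret = um.true_divide(
```

View pics/e_wrist.png

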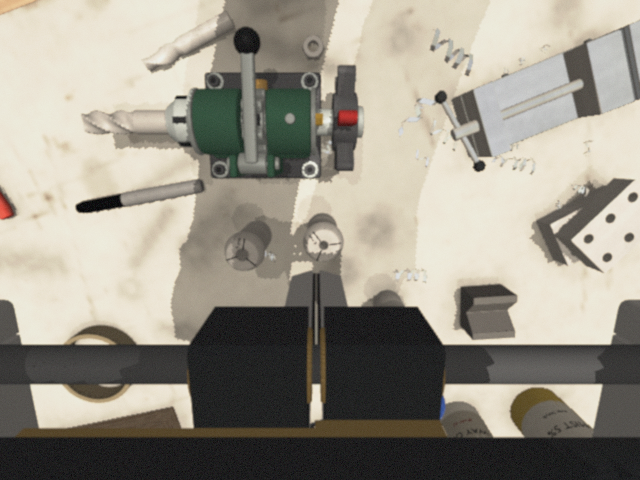

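The picture shows the red lobe at (348,117) beside the yellow pointer, the lever arm level with its ball at (246,40), the collets still standing, and the arm clear. I'll hand in.

```bash
python3 -c "
from workcell import bot
print(bot.close_job())"
```

```text
the job is handed in; nothing more can be done
None
```

The red lobe stands straight up at the pointer after four single-click flicks, the lever is pressed home and level, the gripper is clear, and the job was handed in at about 13.5 s of the 54 s allowed.

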